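# Shut the bean dispenser's gate, then hold its lock plunger out

## Robot

A 6-joint arm with a two-finger parallel gripper is mounted at the origin on the work surface. World frame = base frame: x ahead of the robot, y to its left, z up, the work surface at z = 0. Lengths are in mm, angles in rad, forces in N, time in s.
With the tool pointing down it reaches from about 400 to 925 mm from the base axis. Payload 12.5 kg.
Tool frame: the origin (TCP) lies at the very end of the fingers, on their centre line; the grasp point (between the pads) lies 19 mm behind it; z points along the fingers, y is the line along which they close (so a half turn about z gives the same grasp; the last joint's range is limited). The gripper opens to 95 mm and grips with 3 to 60 N. Pads are 20 mm wide; open, the fingers measure 119 mm over their backs; the gripper's body (75 mm by 180 mm) begins 59 mm behind the grasp point.
Start: joints at [1.148, 0.491, 1.559, -0, 1.092, -0.106], TCP at [194.688, 593.922, 214.661] pointing down, gripper open.
Joint ranges: [-3.1, 3.1], [-0.84, 2.19], [0.05, 2.79], [-1.13, 4.28], [0.06, 2.93], [-2.69, 2.69]. Speed limits (rad/s): [2.22, 2.22, 2.79, 3.14, 3.14, 3.14].

## Interface

Orientations are given as [roll, pitch, yaw] about the fixed x, y, z axes, in that order (R = Rz(yaw) Ry(pitch) Rx(roll)).
In Python, from cell import * gives the robot as it stands.
- The arm moves only by the tool jog_arm, never from a script. Its argument "targets" is a list of rows, each an object with "turn": the turn, a rotation vector about the world's x, y, z in degrees, a list of three; "slide": the shift along the world's x, y, z in mm, a list of three; "claw": the opening in per cent of the stroke, from 0 (shut) to 100 (fully open). In form: [{"turn": [wx, wy, wz], "slide": [x, y, z], "claw": claw}, ...]. A call has 1 to 5 rows; each row shifts and turns the commanded pose from where the row before left it; what a row does not reach is not made up. A row lasts 1/8 s, in which the tool goes at most 62.5 mm and 10.7 degrees, less where a joint would pass 70% of its speed; a pose out of reach is approached as far as the arm can. A call with a gripper value outside its range is refused whole. The fingers move at their own pace and stop on an object; the grip force is fixed at half the most. Time passes only in rows, so rows that do not move let the fingers close. It gives the time, the measured TCP pose, the force, the opening and the grip force at its end, in the units of the state.
- state(): the state, without advancing time (a new reading comes with each control period).
- read_camera(name): name is "scene" or "top" or "wrist"; returns a dict with "frame" (384x512x3 uint8, blue, green, red), "mtx" (3x3 intrinsics, pixels), "R" (3x3) and "t" (3): a world point X has camera coordinates R X + t. Camera axes: x right, y down, z forward; pixel columns grow to the right and rows downward; lengths in mm; the calibration is good to about 2 mm. A picture is of the moment at which its call begins. There is no depth.
- job_done(): hands the job in; it is judged then, once.
Trained networks look in the newest picture that a camera, given by its name, has taken for a name from the list of things; names that differ only in an ending like _2 or _b are one class to them, and where a whole thing is asked for, a point or a joint stands for the part that bears it (a point fixed in the world has none). Each returns a list of dicts, best first, with "conf" (0 to 1); they miss things now and then, are a little off and sometimes report something else, mostly with a low value. They report only what shows in the picture. A call takes as long as a camera call.
- look_for(query, camera): "xy" ([column, row] in pixels, amid what is visible of it).
The state is a dict: "t": time; "joints": joint angles; "qvel": joint speeds; "tau": joint torques, N m; "eef_pos": TCP position; "tcp_rot": TCP orientation; "ft_force": force on the tool from outside, world axes, zero at the start; "moment": the same for the moment, N m; "opening": opening from 0.0 (shut) to 1.0 (fully open); "grip_force": force on a finger pad.
Only numpy, scipy, OpenCV 4.12 (cv2) and the standard library are available. Lean on these libraries where they do the work, as an engineer would, in place of code of your own. Each camera call takes 0.05 s, during which the arm holds its last target. There are 200 camera calls.

## Task

The bean bin is about to be lifted off its stand. First push its sliding outlet gate all the way down by the handle until it is shut, leaving the lock plunger seated; then pull the lock plunger fully back against its spring, to its stop, and keep holding it there: finish while still gripping the plunger, pin clear of its hole and gate still shut. Leave the pitcher, the tamper and the cup standing where they are.

Things in the scene. Friction and masses are not known exactly. Their poses are not given: they have to be found in the camera images.
- dispenser: Fixed bean dispenser, place and yaw vary: dark base plate 230 x 280 x 30 mm with a lidded white bin, 174 mm high. Origin on the counter under its middle; x points from its front (gate and plunger side) to its back, z up. The front faces the robot's right and somewhat away from it. In mm here: bin x -25 to 115, y -140 to 140; base x -110 to 120; gate x -46, y 70; plunger y -70. Everything in front of x = -70 is below 105 mm.
- gate_handle (a point): Centre of the gate's handle: a black bar 46 mm along the dispenser's y, 18 mm along x, 18 mm high, on two short thin posts on top of an upright steel plate 80 mm wide; 26 mm free height under the bar. Its centre is 205 mm above the counter when shut, 285 mm when fully up. Axes as the dispenser's.
- gate (a joint): How far the gate is raised, m: 0 = shut (on its lower stop), 0.08 = fully up. It slides straight up and down, stays where it is left, and needs 2 to 3 N down or about 8 N up to move it.
- plunger_knob (a point): Centre of the lock plunger's round black knob, 30 mm in diameter, 24 mm long, axis level along the dispenser's x. 75 mm above the counter; when seated 140 mm in front of the dispenser's origin, beyond the base's edge. A bare neck 28 mm long, 14 mm thick joins it to the 40 mm wide bush block behind it (top at 100 mm). 30 mm free at both sides and below. Axes as the dispenser's.
- plunger (a joint): How far the plunger is pulled out, m: 0 = seated, 0.020 = fully back on its stop. It is pulled straight along the dispenser's -x (away from the bin). The spring pulls it home: about 3 N at 0, 6 N at 0.020 (an arm that gives under load must aim some mm beyond the stop). The 10 mm pin enters the hole by 9 mm when seated.
- seat_hole (a point): Mouth of the hole in the steel lug on the bin's front that the pin locks into, 75 mm above the counter, 90 mm behind the seated knob's centre. Axes as the dispenser's.
- pitcher: Bystander: steel milk pitcher with a handle, 80 mm wide, 90 mm high, origin under its centre.
- tamper: Bystander: steel tamper standing on its 58 mm disc, 90 mm high, origin under its centre.
- cup: Bystander: white cup, 84 mm wide, 100 mm high, origin under its centre.

How it is judged (in metres and radians):
On the way, in this order (a step that is already met when the one before it is completed fails the run):
1. the gate is shut while the plunger is still seated (value of joint each of gate, plunger below 0.004 m), for 0.2 s.
2. the plunger is fully back, held by the fingers, the gate still shut (value of joint gate below 0.004 m and value of joint plunger above 0.016 m and contact force between the fingers and plunger above 1 N), for 0.3 s.
At the end, for the whole second after the job is handed in: The gate is within 4 mm of shut; the plunger is pulled back at least 16 of its 20 mm and at rest, held by the fingers (more than 1 N) and by no other thing; the pitcher, tamper and cup stand within 20 mm of where they were (all of step 2 and velocity of joint plunger between -0.01 and 0.01 m/s and contact force between plunger and pitcher below 0.2 N and contact force between plunger and tamper below 0.2 N and contact force between plunger and cup below 0.2 N and distance of each of pitcher, tamper, cup from where it was at the start of the episode below 0.02 m and angle between each of pitcher, tamper, cup's own z axis and vertical below 0.2 rad); the arm keeps its last pose, push and grip.
It fails at once if the plunger is pulled (more than 7 mm) while the gate is open (more than 7 mm) (value of joint each of plunger, gate above 0.007 m).
It fails at once if a bystander is moved more than 30 mm or knocked over (distance of any of pitcher, tamper, cup from where it was at the start of the episode above 0.03 m or angle between any of pitcher, tamper, cup's own z axis and vertical above 0.5 rad).
It also fails if it takes over 48 s, if anything falls off the work surface, if the arm or the gripper's body presses on something with over 40 N, if the wrist force passes 120 N, or if a joint passes its speed limit or range.

## Working session

There is one attempt and no reset: what is moved stays moved. The work goes in short steps, Python scripts to look and compute and a tool call to move; the robot and the scene stay as the last step left them, time stands still between calls to the robot, and variables do not carry over. Pictures are saved under pics/ and viewed, at most 10 in all, crops included, and the job is handed in when it is done.

Besides the shell and the picture viewer there is one more tool, called after ">>>" as name([rows], argument=value, ...), one row to a line, values as JSON. jog_arm: Moves the arm, as the interface text tells. Its arguments: {"type":"object","properties":{"targets":{"type":"array","items":{"type":"object","properties":{"turn":{"type":"array","items":{"type":"number"}},"slide":{"type":"array","items":{"type":"number"}},"claw":{"type":"number"}}}}},"required":["targets"]}

```bash
mkdir -p pics
cat > h.py <<'E'
from cell import *
import numpy as np, cv2
def ray(c,xy):
    p=np.linalg.solve(c["mtx"],np.r_[xy,1.0]);R=np.array(c["R"]);t=np.array(c["t"]);d=R.T@p
    return -R.T@t,d/np.linalg.norm(d)
def onz(c,xy,z):
    o,d=ray(c,xy);return o+d*(z-o[2])/d[2]
def tri(rs):
    A=sum(np.eye(3)-np.outer(d,d) for o,d in rs);b=sum((np.eye(3)-np.outer(d,d))@o for o,d in rs)
    return np.linalg.solve(A,b)
def proj(c,X):
    p=np.array(c["mtx"])@(np.array(c["R"])@X+np.array(c["t"]));return p[:2]/p[2]
E
python3 - <<'E'
from h import *
np.set_printoptions(precision=1,suppress=True)
C={}
for n in("scene","top"):
    C[n]=c=read_camera(n);f=c["frame"];cv2.imwrite(f"pics/{n}1.png",f)
    print(n,"cam at",ray(c,[256,192]))
    for q in("gate_handle","plunger_knob","dispenser","pitcher","tamper","cup","seat_hole"):
        print(n,q,[(np.round(r["xy"],1),round(r["conf"],2)) for r in look_for(q,n)[:3]])
E
```

```text
scene cam at (array([1305.3,  235.3,  997.9]), array([-0.7, -0.2, -0.7]))
scene gate_handle [(array([258.3, 148.6]), 0.47), (array([146.3, 163.2]), 0.33)]
scene plunger_knob [(array([229.1, 218.5]), 0.55)]
scene dispenser [(array([272.8, 207.3]), 0.94)]
scene pitcher [(array([143.6, 161.2]), 0.92)]
scene tamper [(array([130.3, 199.6]), 0.7)]
scene cup [(array([379.2, 215.2]), 0.95)]
scene seat_hole [(array([273.7, 207. ]), 0.93)]
top cam at (array([ 293.4,   33.9, 1422.1]), array([ 0.2, -0. , -1. ]))
top gate_handle [(array([256.3, 212.3]), 0.54)]
top plunger_knob [(array([272.4, 167.7]), 0.42)]
top dispenser [(array([226.3, 203.8]), 0.55)]
top pitcher [(array([406.2, 231. ]), 0.81)]
top tamper [(array([390.1, 177.9]), 0.55)]
top cup [(array([104.7, 221.4]), 0.67)]
top seat_hole []
```

View pics/scene1.png

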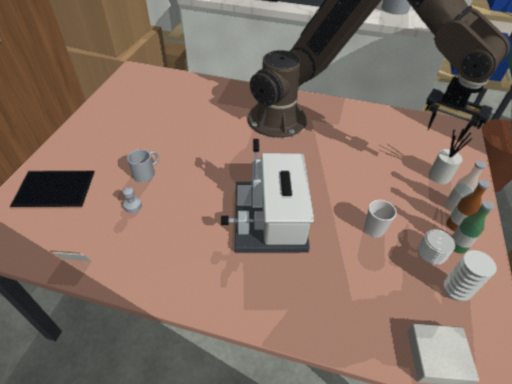

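View pics/top1.png

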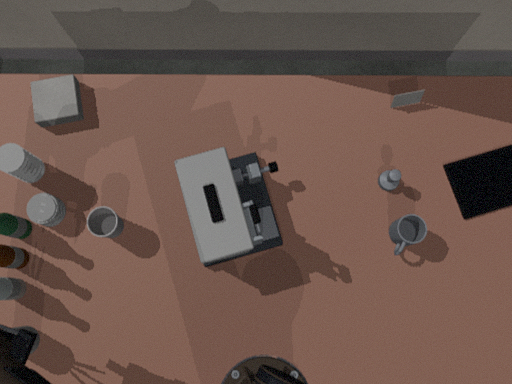

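Run:
```python
from h import *
np.set_printoptions(precision=1,suppress=True)
s=read_camera("scene");t=read_camera("top")
D={"handle":([258.3,148.6],[256.3,212.3]),"knob":([229.1,218.5],[272.4,167.7]),"pitcher":([143.6,161.2],[406.2,231]),"tamper":([130.3,199.6],[390.1,177.9]),"cup":([379.2,215.2],[104.7,221.4])}
for k,(a,b) in D.items():
    X=tri([ray(s,a),ray(t,b)]);print(k,X,"err",proj(s,X)-a,proj(t,X)-b)
print(onz(t,[256.3,212.3],285),onz(t,[256.3,212.3],205),onz(t,[272.4,167.7],75),state()["tcp_rot"])
```

```text
handle [479.6  31.6 246.7] err [-2.4 -0.2] [-3.   0.6]
knob [631.7 -14.4  79.7] err [-2.2 -0.2] [-2.3  0.6]
pitcher [ 460.4 -384.3   64.3] err [-0.7 -0.1] [-0.9  0.3]
tamper [ 616.3 -358.    36.8] err [0.1 0. ] [ 0.1 -0. ]
cup [480.8 437.5  73.6] err [ 0. -0.] [ 0. -0.]
[475.   24.9 285. ] [487.7  24.2 205. ] [634.5 -21.1  75. ] [ 3.1 -0.   2.8]
```

The scene view shows the raised gate's bar near (256,145) and the knob near (224,220). The top view shows the bar near (255,214), the knob at (273,167), and bystanders well clear. I'll zoom in for exact pixels.

Run:
```python
from h import *
a=cv2.imread("pics/scene1.png")[130:240,205:275];b=cv2.imread("pics/top1.png")[150:240,225:295]
r=lambda i:cv2.copyMakeBorder(cv2.resize(i,None,fx=5,fy=5,interpolation=cv2.INTER_CUBIC),0,550-i.shape[0]*5,0,10,0)
cv2.imwrite("pics/crop.png",np.hstack([r(a),r(b)]))
```

```text
(no output)
```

View pics/crop.png

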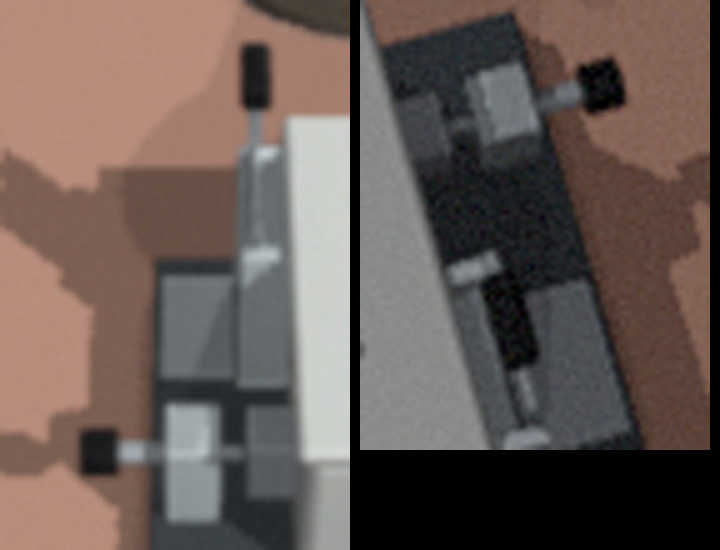

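The crop places the handle at scene (256.2,145.2) and top (255.2,214.4). The knob is at scene (224.8,220.4) and top (273.4,167.2).

Run:
```python
from h import *
np.set_printoptions(precision=1,suppress=True)
s=read_camera("scene");t=read_camera("top")
P={}
for k,a,b in(("h",[256,145],[255,214.2]),("k",[224.6,220.2],[273.2,167])):
    X=P[k]=tri([ray(s,a),ray(t,b)]);print(k,X,proj(s,X)-a,proj(t,X)-b)
d=P["k"]-P["h"];print("dist",np.hypot(d[0],d[1]),"exp",np.hypot(94,140))
yaw=np.arctan2(d[1],d[0])-np.arctan2(-140,-94);print("yaw",np.degrees(yaw)%360)
# bar ends and base front edge
e=[onz(t,np.array(p)/5+[225,150],z) for p,z in(((142,275),285),((160,365),285),((155,15),30),((275,440),30))]
for a,b in((0,1),(2,3)):
    v=e[a]-e[b];print("yaw via edge",np.degrees(np.arctan2(v[1],v[0]))+90, np.linalg.norm(v))
print(state()["eef_pos"],state()["tcp_rot"],state()["t"])
```

```text
h [474.8  29.  255.4] [-0.5 -0. ] [-0.6  0.1]
k [636.5 -22.   73.5] [-0.5 -0. ] [-0.5  0.1]
dist 169.5819921432686 exp 168.6297719858507
yaw 106.36388669218138
yaw via edge 101.47781888119434 42.809970474371525
yaw via edge 105.50974049654582 255.41321142576456
[194.7 593.9 214.7] [3.1 0.  2.8] 1.0
```

Gate handle measured at z≈255, so the gate is about 50 mm up, with yaw ≈106°. The knob at z≈74 matches the text. Next I move above the handle with the fingers shut.

>>> jog_arm([
  {"turn": [0,0,-4.5],"slide": [15,-30,30],"claw": 0},
  {"turn": [0,0,-4.5],"slide": [23,-47,25],"claw": 0},
  {"turn": [0,0,-4.5],"slide": [23,-47,25],"claw": 0},
  {"turn": [0,0,-4.5],"slide": [23,-47,20],"claw": 0},
  {"turn": [0,0,-4.5],"slide": [23,-47,5],"claw": 0},
])

```text
t: 1.62
eef_pos: [302.4, 374.6, 321.0]
tcp_rot: [3.139, 0.0, 2.43]
ft_force: [0.8, -0.0, 0.5]
opening: 0.529
grip_force: 0.0
```

>>> jog_arm([
  {"turn": [0,0,-4.5],"slide": [23,-47,0],"claw": 0},
  {"turn": [0,0,-4.5],"slide": [23,-47,0],"claw": 0},
  {"turn": [0,0,-4.5],"slide": [23,-47,0],"claw": 0},
  {"turn": [0,0,-4.5],"slide": [23,-47,0],"claw": 0},
  {"turn": [0,0,-4.5],"slide": [23,-47,0],"claw": 0},
])

```text
t: 2.25
eef_pos: [417.2, 139.3, 319.9]
tcp_rot: [3.141, 0.0, 2.037]
ft_force: [0.9, 1.1, -0.5]
opening: 0.025
grip_force: 0.0
```

>>> jog_arm([
  {"turn": [0,0,-4.5],"slide": [20,-40,0],"claw": 0},
  {"turn": [0,0,-4.5],"slide": [10,-20,0],"claw": 0},
  {"turn": [0,0,0],"slide": [0,0,0],"claw": 0},
  {"turn": [0,0,0],"slide": [0,0,0],"claw": 0},
])

```text
t: 2.75
eef_pos: [446.4, 81.4, 319.7]
tcp_rot: [3.142, -0.0, 1.884]
ft_force: [-0.0, 0.7, -0.0]
opening: 0.004
grip_force: 0.0
```

Run:
```python
from h import *
np.set_printoptions(precision=1,suppress=True)
w=read_camera("wrist");cv2.imwrite("pics/w1.png",w["frame"])
for q in("gate_handle","plunger_knob"):print(q,[(np.round(r["xy"],1),round(r["conf"],2)) for r in look_for(q,"wrist")[:3]])
print("pred",proj(w,[474.8,29,255.4]),proj(w,[636.5,-22,74]),ray(w,[256,192]))
```

```text
gate_handle [(array([283.1, 219.4]), 0.78)]
plunger_knob [(array([367.4, 277.5]), 0.61)]
pred [271.1 269.9] [361.4 271.8] (array([426.8, 143.5, 490.6]), array([ 0.1, -0.2, -1. ]))
```

View pics/w1.png

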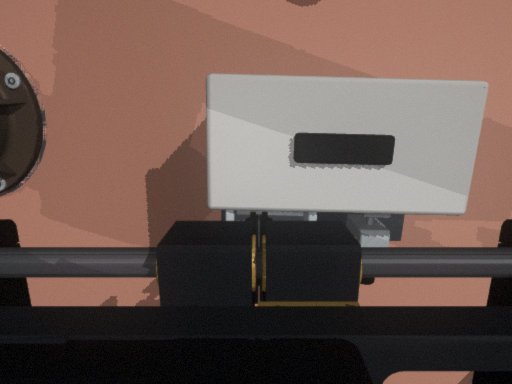

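The wrist view shows the lid with corners near (208,75), (488,82), (464,213) and (210,208). The handle is hidden behind the fingers at about (260,260). I'll use the lid corners to check the yaw.

Run:
```python
from h import *
np.set_printoptions(precision=1,suppress=True)
w=read_camera("wrist")
p=[onz(w,x,174) for x in([208,76],[487,83],[464,213],[210,208])]
for a,b in((0,1),(3,2)):
    v=p[a]-p[b];print(np.degrees(np.arctan2(v[1],v[0]))%180+90,np.linalg.norm(v))
c=sum(p)/4
for y in(np.radians(105.5),np.radians(106.4)):
    R=np.array([[np.cos(y),-np.sin(y)],[np.sin(y),np.cos(y)]])
    for n,l,m in(("h",[-46,70],[474.8,29]),("k",[-140,-70],[636.5,-22]),("lid",[45,0],c[:2])):print(n,"origin",np.array(m)-R@l)
```

```text
106.69542915785075 264.72352973948006
106.87974936510963 265.2631392173417
h origin [530.  92.]
k origin [531.6  94.2]
lid origin [528.6  94. ]
h origin [529.   92.9]
k origin [529.8  92.5]
lid origin [529.3  94.2]
```

>>> jog_arm([
  {"turn": [0,0,-1.4],"slide": [14,-26,0],"claw": 0},
  {"turn": [0,0,0],"slide": [14,-26,0],"claw": 0},
  {"turn": [0,0,0],"slide": [0,0,-15],"claw": 0},
  {"turn": [0,0,0],"slide": [0,0,-15],"claw": 0},
  {"turn": [0,0,0],"slide": [0,0,-10],"claw": 0},
])

```text
t: 3.58
eef_pos: [474.0, 29.7, 278.6]
tcp_rot: [-3.141, -0.001, 1.859]
ft_force: [0.2, 0.2, -0.5]
opening: 0.002
grip_force: 0.0
```

>>> jog_arm([
  {"turn": [0,0,0],"slide": [0,0,-5],"claw": 0},
  {"turn": [0,0,0],"slide": [0,0,-5],"claw": 0},
  {"turn": [0,0,0],"slide": [0,0,-5],"claw": 0},
  {"turn": [0,0,0],"slide": [0,0,-5],"claw": 0},
  {"turn": [0,0,0],"slide": [0,0,-5],"claw": 0},
])

```text
t: 4.2
eef_pos: [474.8, 29.1, 254.6]
tcp_rot: [3.141, -0.0, 1.858]
ft_force: [-0.3, 2.0, 1.3]
opening: 0.007
grip_force: 1.4
```

Contact is starting, with grip and force readings changing. I push on down.

>>> jog_arm([
  {"turn": [0,0,0],"slide": [0,0,-7],"claw": 0},
  {"turn": [0,0,0],"slide": [0,0,-7],"claw": 0},
  {"turn": [0,0,0],"slide": [0,0,-7],"claw": 0},
  {"turn": [0,0,0],"slide": [0,0,0],"claw": 0},
])

```text
t: 4.7
eef_pos: [474.4, 28.7, 233.0]
tcp_rot: [-3.14, -0.0, 1.858]
ft_force: [-0.5, 0.3, -0.3]
opening: 0.004
grip_force: 0.0
```

Run:
```python
from h import *
c=read_camera("scene");f=c["frame"]
cv2.imwrite("pics/s2.png",cv2.resize(f[95:235,200:300],None,fx=4,fy=4,interpolation=cv2.INTER_CUBIC))
```

```text
(no output)
```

View pics/s2.png

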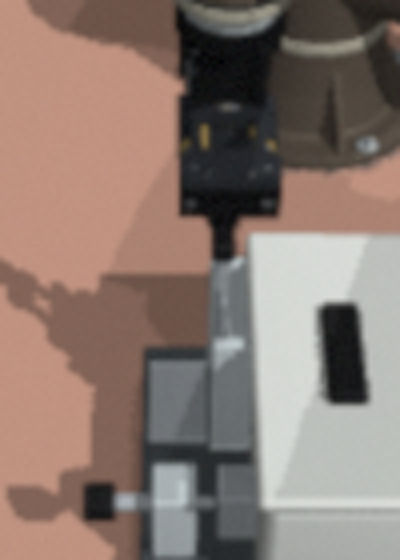

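The bar has gone down with the fingers: its lower end was at row 152 and is now at about row 160. The knob is still seated at (224,220). I continue to the stop.

>>> jog_arm([
  {"turn": [0,0,0],"slide": [0,0,-7],"claw": 0},
  {"turn": [0,0,0],"slide": [0,0,-7],"claw": 0},
  {"turn": [0,0,0],"slide": [0,0,-4],"claw": 0},
  {"turn": [0,0,0],"slide": [0,0,-2],"claw": 0},
  {"turn": [0,0,0],"slide": [0,0,0],"claw": 0},
])

```text
t: 5.38
eef_pos: [474.8, 28.8, 214.2]
tcp_rot: [3.141, 0.001, 1.858]
ft_force: [-1.7, -1.7, 9.3]
opening: 0.004
grip_force: 4.7
```

>>> jog_arm([
  {"turn": [0,0,0],"slide": [0,0,-1.5],"claw": 0},
  {"turn": [0,0,0],"slide": [0,0,0],"claw": 0},
  {"turn": [0,0,0],"slide": [0,0,0],"claw": 0},
  {"turn": [0,0,0],"slide": [0,0,0],"claw": 0},
])

```text
t: 5.88
eef_pos: [474.9, 28.8, 214.1]
tcp_rot: [3.14, 0.001, 1.858]
ft_force: [-7.0, -1.1, 26.0]
opening: 0.001
grip_force: 13.2
```

The gate is on its stop: 26 N at TCP z=214, which matches a bar top at 214. I retreat up and go above the knob.

>>> jog_arm([
  {"turn": [0,0,0],"slide": [0,0,15],"claw": 0},
  {"turn": [0,0,0],"slide": [0,0,25],"claw": 0},
  {"turn": [0,0,0],"slide": [40,-12,0],"claw": 40},
  {"turn": [0,0,0],"slide": [50,-16,0],"claw": 65},
  {"turn": [0,0,0],"slide": [45,-14,-20],"claw": 65},
])

```text
t: 6.5
eef_pos: [611.6, -13.6, 232.8]
tcp_rot: [3.139, 0.001, 1.858]
ft_force: [-0.9, -0.9, 0.0]
opening: 0.264
grip_force: 0.0
```

>>> jog_arm([
  {"turn": [0,0,0],"slide": [26,-8,-30],"claw": 65},
  {"turn": [0,0,0],"slide": [0,0,-40],"claw": 65},
  {"turn": [0,0,0],"slide": [0,0,0],"claw": 65},
  {"turn": [0,0,0],"slide": [0,0,0],"claw": 65},
])

```text
t: 7.0
eef_pos: [636.0, -21.0, 163.5]
tcp_rot: [3.141, 0.0, 1.858]
ft_force: [0.5, 0.1, -0.3]
opening: 0.637
grip_force: 0.0
```

Run:
```python
from h import *
np.set_printoptions(precision=1,suppress=True)
w=read_camera("wrist");cv2.imwrite("pics/w2.png",w["frame"])
s=read_camera("scene")
print([(np.round(r["xy"],1),round(r["conf"],2)) for r in look_for("plunger_knob","wrist")[:3]])
print("pred",proj(w,[636.3,-21.6,75]),proj(w,[636.3,-21.6,90]))
print([(n,np.round(r["xy"],1)) for n in("gate_handle","plunger_knob") for r in look_for(n,"scene")[:1]],proj(s,[474.8,29,205]))
cv2.imwrite("pics/s3.png",cv2.resize(s["frame"][95:235,180:300],None,fx=4,fy=4,interpolation=cv2.INTER_CUBIC))
```

```text
[(array([262.4, 184.2]), 0.62)]
pred [257.7 193.3] [257.7 197.9]
[('gate_handle', array([256.1, 160.9])), ('plunger_knob', array([227.3, 217.1]))] [255.1 157.5]
```

View pics/w2.png

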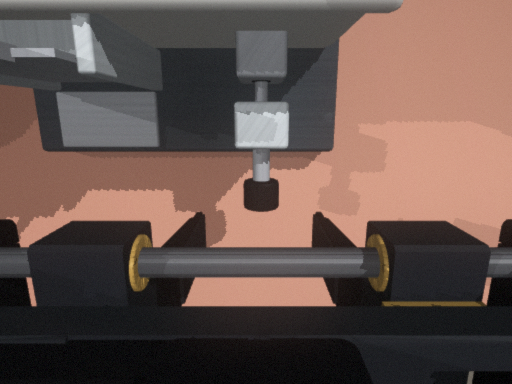

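View pics/s3.png

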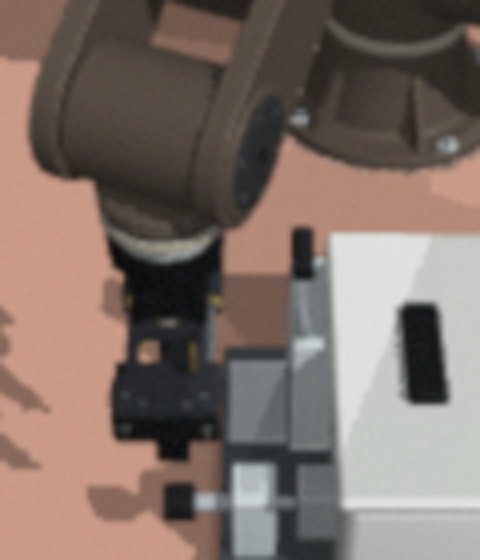

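The wrist view shows the knob at (261,194), centred between the finger tips at columns 206 and 313. The scene view shows the bar at row 158, so the gate is shut, and the knob is seated. I descend.

>>> jog_arm([
  {"turn": [0,0,0],"slide": [1,0,-30],"claw": 65},
  {"turn": [0,0,0],"slide": [1,-0.5,-30],"claw": 65},
  {"turn": [0,0,0],"slide": [0,0,-25],"claw": 65},
  {"turn": [0,0,0],"slide": [0,0,-15],"claw": 65},
  {"turn": [0,0,0],"slide": [0,0,-8],"claw": 65},
])

```text
t: 7.88
eef_pos: [637.8, -21.6, 54.0]
tcp_rot: [3.141, 0.0, 1.858]
ft_force: [0.2, -0.8, -0.5]
opening: 0.649
grip_force: 0.0
```

>>> jog_arm([
  {"turn": [0,0,0],"slide": [0,0,0],"claw": 25},
  {"turn": [0,0,0],"slide": [0,0,0],"claw": 10},
  {"turn": [0,0,0],"slide": [0,0,0],"claw": 0},
  {"turn": [0,0,0],"slide": [0,0,0],"claw": 0},
  {"turn": [0,0,0],"slide": [0,0,0],"claw": 0},
])

```text
t: 8.5
eef_pos: [638.3, -21.5, 54.6]
tcp_rot: [3.14, 0.001, 1.858]
ft_force: [2.5, 2.3, 2.0]
opening: 0.306
grip_force: 30.0
```

The grip is on the knob: 29 mm opening at 30 N. I pull along the dispenser's −x.

>>> jog_arm([
  {"turn": [0,0,0],"slide": [1.4,-4.8,0],"claw": 0},
  {"turn": [0,0,0],"slide": [1.4,-4.8,0],"claw": 0},
  {"turn": [0,0,0],"slide": [1.4,-4.8,0],"claw": 0},
  {"turn": [0,0,0],"slide": [1.4,-4.8,0],"claw": 0},
  {"turn": [0,0,0],"slide": [0,0,0],"claw": 0},
])

```text
t: 9.12
eef_pos: [643.9, -40.4, 54.7]
tcp_rot: [3.14, -0.0, 1.858]
ft_force: [3.1, 6.6, 4.5]
opening: 0.307
grip_force: 30.0
```

>>> jog_arm([
  {"turn": [0,0,0],"slide": [0.6,-1.9,0],"claw": 0},
  {"turn": [0,0,0],"slide": [0,0,0],"claw": 0},
  {"turn": [0,0,0],"slide": [0,0,0],"claw": 0},
  {"turn": [0,0,0],"slide": [0,0,0],"claw": 0},
])

```text
t: 9.62
eef_pos: [643.9, -40.8, 54.6]
tcp_rot: [3.141, -0.002, 1.858]
ft_force: [1.4, 14.0, 4.6]
opening: 0.31
grip_force: 30.0
```

Run:
```python
from h import *
s=read_camera("scene");w=read_camera("wrist")
print(state()["ft_force"],state()["eef_pos"])
cv2.imwrite("pics/f.png",np.hstack([cv2.resize(s["frame"][130:250,190:290],None,fx=3.2,fy=3.2),w["frame"][:,80:480]]))
```

```text
[ 1.00038025 13.40405528  4.61895728] [643.95686698 -40.80691857  54.63063496]
```

View pics/f.png

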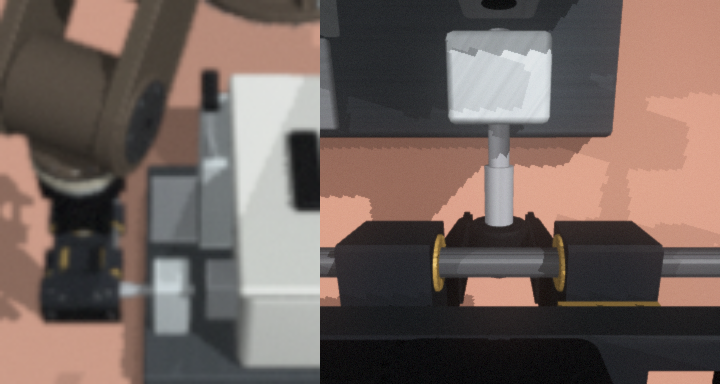

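The knob is gripped and out, with its thinner rod exposed. TCP travel is 20 mm, and the force rose to 14 N, above the 6 N spring, so the plunger is on its stop. The gate handle is still down at about row 158.

```bash
python3 -c "
from cell import *
print(job_done())"
```

```text
the job is handed in; nothing more can be done
None
```

The gate is pushed shut, the plunger is pulled back to its stop and still gripped there, the arm never went near the bystanders, and the job is handed in; no verdict was returned.

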